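Chock the pressing roll, then swing its keeper open

TASK

The round wooden pressing roll lies on a sloping rest and only the swing keeper bar stops it from rolling down; get it ready to be picked up. First slide the low yellow wedge chock up the slope, thin nose first, under the keeper bar without knocking the bar, until it sits square and snug against the roll, about midway along it. Only then swing the keeper bar by its red knob all the way open, and leave it open with the roll staying put against the chock; leave the things around alone.

Things in the scene. Friction and masses are not known exactly. Their poses are not given: they have to be found in the camera images.
- rest: Plywood board 340 x 190 mm, fixed, sloping 0.13 rad. Origin on the table under the board, axes level: +x points up-slope, -x down-slope, y along the roll, z up. Here the board's upper face is z = 0.040 + 0.131 x (m), x -0.175 to +0.165, y -0.095 to +0.095. 'Board height' in other entries is measured square to this face.
- roll: Loose wooden cylinder, diameter 64 mm, length 110 mm, about 0.25 kg, lying across the slope. Origin at its centre; its y axis is its axis (x and z turn as it rolls). At the start it leans on the keeper bar, near x = 0.10 of the rest. It rolls freely: down the slope if nothing stops it, up the slope if the chock is pushed on after touching it.
- chock: Loose yellow wedge, 110 long x 60 wide x 22 mm high, about 0.3 kg, on the lower part of the board; friction keeps it there and a few newtons push it. Origin at the centre of its underside; +x to its thin nose (up-slope), z square to the board. Square to the roll, its nose face touches the roll when the roll's centre is at x = 0.069 in the chock's frame.
- chock_tail (a point): Centre of the chock's flat upright tail face (60 wide x 22 mm high), 55 mm behind the chock's origin and 11 mm above its underside: the face to push.
- chock_nose (a point): Middle of the chock's nose edge (2 mm high), at x = +0.055 of the chock, on its underside; from here the nose face rises at 40 deg to the 22 mm high top at x = +0.031.
- keeper (a joint): Angle of the keeper bar, rad: 0 closed (across the slope, just below the roll), 1.5 fully open at its stop (pointing nearly straight down-slope). It swings down-slope about a post square to the board, at x = 0.06, y = +0.080 of the rest, and stays where it is left (stiff: about 1.2 N at the knob).
- keeper_bar: Aluminium bar 10 mm thick, 187 mm long, underside 30 mm and top 44 mm above the board, so the 22 mm high chock passes beneath; when closed it points to -y of the rest. Origin on the hinge axis, level with the bar's underside; its -y axis points along the bar to the knob, z is the hinge axis; opening turns it clockwise seen from above.
- knob (a point): Centre of the red knob, an upright cylinder of 16 mm diameter on the bar's free end, 185 mm from the hinge axis, at board height 67 mm; the knob spans board heights 48 to 85 mm. The end of the roll is at least 40 mm from it along the bar.
- cone_beige: Bystander, to be left alone: beige thread cone, 66 mm wide, 130 mm high. Origin at the centre of its underside.
- cone_grey: Bystander, to be left alone: grey thread cone, 66 mm wide, 130 mm high. Origin at the centre of its underside.
- spool_white: Bystander, to be left alone: white thread spool, 40 mm wide, 55 mm high. Origin at the centre of its underside.
- tape_measure: Bystander, to be left alone: rolled yellow tape measure, 53 x 54 x 19 mm. Origin at the centre of its underside.
- hook_tin: Bystander, to be left alone: dark green flat tin, 76 x 114 x 30 mm. Origin at the centre of its underside.
- stitch_ripper: Bystander, to be left alone: red-handled stitch ripper, 134 mm long, 24 mm thick. Origin at the centre of its underside.

How it is judged:
On the way, in this order (a step that is already met when the one before it is completed fails the run):
1. the chock sits snug against the roll with the keeper still closed (x of roll in the frame of chock between 0.055 and 0.079 m and y of roll in the frame of chock between -0.03 and 0.03 m and angle between the x axis of chock and the x axis of rest, either way round below 0.35 rad and value of joint keeper below 0.12 rad), for 0.2 s.
2. the keeper bar is swung open (value of joint keeper above 1.2 rad), for 0.2 s.
At the end, for the whole second after the job is handed in: The keeper stands open past 1.2 rad; the roll lies at rest on the board and leans on the chock's nose; the roll's centre is 55 to 79 mm ahead of the chock's origin (69 mm = touching) and within 30 mm of its centre line; the chock points up-slope within 0.35 rad (x of roll in the frame of chock between 0.055 and 0.079 m and y of roll in the frame of chock between -0.03 and 0.03 m and angle between the x axis of chock and the x axis of rest, either way round below 0.35 rad and value of joint keeper above 1.2 rad and contact force between roll and chock above 0.05 N and contact force between roll and rest above 0.3 N and linear speed of each of roll, chock below 0.01 m/s and angular speed of roll below 0.2 rad/s).
It fails at once if the roll moves more than 40 mm from where it started (distance of roll from where it was at the start of the episode above 0.04 m).
It fails at once if the chock knocks the keeper bar (over 1 N) (contact force between chock and keeper_bar above 1 N).
It fails at once if a bystander is moved more than 30 mm (distance of any of cone_beige, cone_grey, spool_white, tape_measure, hook_tin, stitch_ripper from where it was at the start of the episode above 0.03 m).
It also fails if it takes over 54 s, if anything falls off the work surface, if the arm or the gripper's body presses on something with over 40 N, if the wrist force passes 120 N, or if a joint passes its speed limit or range.

ROBOT

A 7-joint arm with a two-finger parallel gripper is mounted at the origin on a cart in front of the work surface, level with it; the furniture and walls round the work are solid. World frame = base frame: x ahead of the robot, y to its left, z up, the work surface at z = 0. Lengths are in m, angles in rad, forces in N, time in s.
With the tool pointing down it reaches from about 0.425 to 0.925 m from the base axis. Payload 6.8 kg.
Tool frame: the origin (TCP) lies between the finger pads; the fingertips stand 22 mm ahead of it and the grasp point (between the pads) lies 3 mm ahead of it; z points along the fingers, y is the direction in which the jaws open and shut (so a half turn about z gives the same grasp; the last joint's range is limited). The gripper opens to 85 mm and grips with 20 to 120 N. Pads are 22 mm wide; open, the fingers measure 114 mm over their backs; the gripper's body (76 mm by 85 mm) begins 54 mm behind the grasp point. The pads swing forward as they close: fully open they stand 13 mm farther back than shut.
Start: joints at [-0.108, 0.477, 0.022, 1.555, -0.011, 1.109, -0.083], TCP at [0.675, 0, 0.253] pointing down, gripper open.
Joint ranges: [-2.96, 2.96], [-0.34, 2.1], [-1.41, 1.46], [0.24, 2.44], [-1.37, 4.51], [0.17, 1.92], [-2.96, 2.96]. Speed limits (rad/s): [2.39, 2.39, 3.14, 3.14, 3.14, 3.14, 3.14].

INTERFACE

Orientations are given as a unit quaternion [w, x, y, z].
In Python, from station import bot gives the robot as it stands. The module is installed in compiled form; this text tells all that it offers.
- The arm moves only by the tool drive_tool, never from a script. Its argument "series" is one flat list of numbers, 7 for each row, row after row: the opening, from -1 (shut) to 1 (fully open), then the shift along the tool's x, y, z in mm, then the turn, a rotation vector about the tool's x, y, z in rad. In form: [jaw, x, y, z, wx, wy, wz, jaw, x, y, z, wx, wy, wz, ...]. A call has 1 to 12 rows; each row shifts and turns the commanded pose from where the row before left it, along the tool's axes as they then stand; what a row does not reach is not made up. A row lasts 1/8 s, in which the tool goes at most 62.5 mm and 10.7 degrees, less where a joint would pass 70% of its speed; a pose out of reach is approached as far as the arm can. A call with a gripper value outside its range is refused whole. The fingers move at their own pace and stop on an object; "force" is the grip in N (left out, the last holds). Time passes only in rows, so rows that do not move let the fingers close. It gives the time, the measured TCP pose, the force and the opening at its end, in the units of the state.
- bot.get_obs(): the state, without advancing time (a new reading comes with each control period).
- bot.read_camera(name): name is "scene" or "side" or "wrist"; returns a dict with "pixels" (400x640x3 uint8, blue, green, red), "camera_matrix" (3x3 intrinsics, pixels), "rvec" (rotation vector, rad) and "tvec" (3), from world to camera coordinates, as OpenCV has them. Camera axes: x right, y down, z forward; pixel columns grow to the right and rows downward; lengths in m; the calibration is good to about 2 mm. The wrist camera is an equidistant fisheye: a pixel r from the principal point sees the ray r / f radians off the axis. A picture is of the moment at which its call begins. There is no depth.
- bot.hand_in(): hands the job in, once; it reports no verdict.
The state is a dict: "t": time; "q": joint angles; "joint_vel": joint speeds; "joint_torque": joint torques, N m; "eef_pos": TCP position; "tool_rot": TCP orientation; "contact_force": force on the tool from outside, world axes, zero at the start; "torque": the same for the moment, N m; "gripper_width": opening from 0.0 (shut) to 1.0 (fully open).
Only numpy, scipy, OpenCV 4.12 (cv2) and the standard library are available. Lean on these libraries where they do the work, as an engineer would, in place of code of your own. Each camera call takes 0.05 s, during which the arm holds its last target. There are 200 camera calls.

## Working session

There is one attempt and no reset: what is moved stays moved. The work goes in short steps, Python scripts to look and compute and a tool call to move; the robot and the scene stay as the last step left them, time stands still between calls to the robot, and variables do not carry over. Pictures are saved under pics/ and viewed, about 8 in all and at most 12, crops included, and the job is handed in when it is done.

Besides the shell and the picture viewer there is one more tool, called in YAML: its name, and indented under it one key for each argument. drive_tool: Moves the arm, as the interface text tells. Its arguments: {"type":"object","properties":{"series":{"type":"array"},"force":{"type":"number"}},"required":["series"]}

```bash
mkdir -p pics
cat > h.py <<'E'
import numpy as np, cv2
from station import bot
def cam(n,save=None):
    c=bot.read_camera(n)
    if save: cv2.imwrite('pics/'+save,c['pixels'])
    return c
def proj(c,P):
    return cv2.projectPoints(np.float64(P).reshape(-1,3),np.float64(c['rvec']),np.float64(c['tvec']),np.float64(c['camera_matrix']),None)[0].reshape(-1,2)
def ray(c,uv):
    R=cv2.Rodrigues(np.float64(c['rvec']))[0];K=np.array(c['camera_matrix'])
    d=R.T@np.linalg.solve(K,[uv[0],uv[1],1.]);o=-R.T@np.float64(c['tvec']).ravel();return o,d/np.linalg.norm(d)
def onz(c,uv,z):
    o,d=ray(c,uv);return o+d*(z-o[2])/d[2]
def tri(c1,u1,c2,u2):
    o1,d1=ray(c1,u1);o2,d2=ray(c2,u2)
    s=np.linalg.lstsq(np.c_[d1,-d2],o2-o1,rcond=None)[0]
    a=o1+s[0]*d1;b=o2+s[1]*d2;return (a+b)/2,np.linalg.norm(a-b)
E
python3 - <<'E'
from h import *
a=cam('scene','s0.png');b=cam('side','d0.png')
for c in(a,b): print(ray(c,(320,200)))
print(bot.get_obs())
E
```

```text
(array([-0.33204402, -0.96125591,  0.7694833 ]), array([ 0.60342656,  0.65706346, -0.45182297]))
(array([ 0.11186725, -0.99058501,  0.75321476]), array([ 0.32078198,  0.79882146, -0.50890391]))
{'t': 0.1, 'q': array([-0.10809712,  0.47773006,  0.02236544,  1.55631172, -0.01148832,
        1.10932658, -0.08308061]), 'joint_vel': array([ 0.00125131, -0.00211468,  0.00112181, -0.00122707, -0.00032471,
        0.00072768, -0.00089587]), 'joint_torque': array([ 5.69385389e-03, -5.97765398e+01,  1.61440808e+00, -2.81952703e+01,
        1.29656185e-02,  5.02699884e-03, -1.13572563e-05]), 'eef_pos': array([ 6.74514348e-01, -2.63201854e-05,  2.52432154e-01]), 'tool_rot': array([-5.30495411e-04,  7.07098792e-01,  7.07114290e-01, -6.29993118e-04]), 'contact_force': array([-0.60921206, -0.0100454 , -0.14704511]), 'torque': array([ 0.00512014,  0.01419329, -0.00717979]), 'gripper_width': 1.0007577515346544}
```

View pics/s0.png

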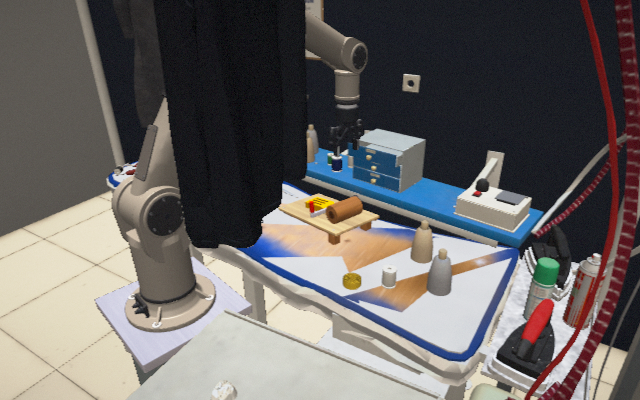

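View pics/d0.png

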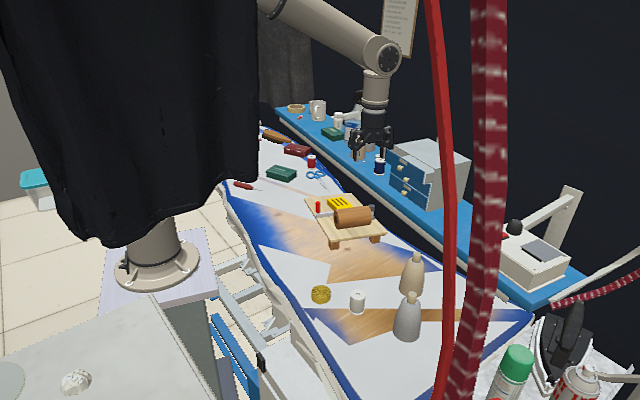

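Run:
```python
from h import *
w=cam('wrist','w0.png'); print(w['camera_matrix'],w['rvec'],w['tvec'])
a=cv2.imread('pics/s0.png')[180:255,260:390];b=cv2.imread('pics/d0.png')[185:260,285:415]
cv2.imwrite('pics/c0.png',np.vstack([cv2.resize(x,None,fx=5,fy=4,interpolation=cv2.INTER_CUBIC) for x in(a,b)]))
```

```text
[[309.70691629   0.         321.91861938]
 [  0.         309.70691629 196.64792849]
 [  0.           0.           1.        ]] [-2.81063613e+00  6.72989798e-04  1.42242913e-05] [-0.67387215 -0.04184538  0.38111225]
```

View pics/w0.png

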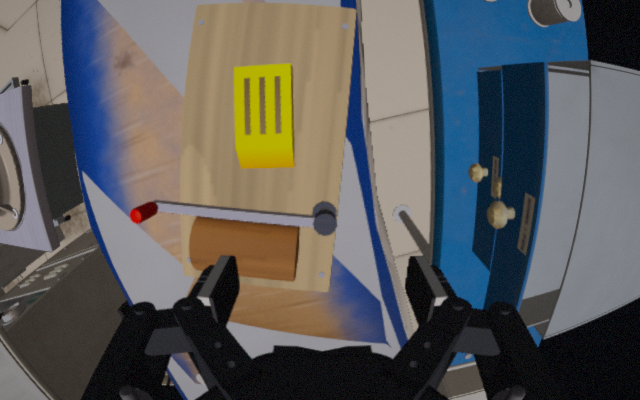

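View pics/c0.png

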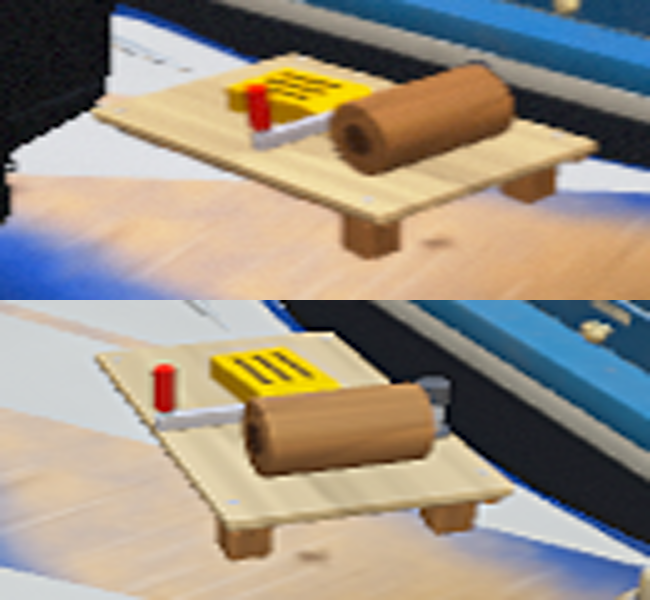

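```bash
cat >> h.py <<'E'
def fray(c,uv):
    R=cv2.Rodrigues(np.float64(c['rvec']))[0];K=np.array(c['camera_matrix'])
    p=cv2.fisheye.undistortPoints(np.float64(uv).reshape(1,1,2),K,np.zeros(4)).ravel()
    d=R.T@np.array([p[0],p[1],1.]);o=-R.T@np.float64(c['tvec']).ravel();return o,d/np.linalg.norm(d)
TH=np.arctan(.131)
def board(c,uv,T,h,f=ray):
    "hit of pixel ray with plane at board height h, in rest frame; T=x,y,yaw of rest"
    o,d=f(c,uv);C,S=np.cos(T[2]),np.sin(T[2]);R=np.array([[C,-S,0],[S,C,0],[0,0,1]])
    o=R.T@(o-[T[0],T[1],0]);d=R.T@d;n=np.array([-np.sin(TH),0,np.cos(TH)])
    return o+d*(h-n@(o-[0,0,.04]))/(n@d)
E
cat > m1.py <<'E'
from h import *
from scipy.optimize import least_squares
a=cam('scene');b=cam('side');w=cam('wrist')
cor=[(-.175,.095),(-.175,-.095),(.165,-.095),(.165,.095)]
obs=[(a,ray,[(318.6,193.8),(279,208),(335.6,235),(379.4,217)]),(b,ray,[(357,193.2),(304,199.3),(330,240.8),(387.4,232.5)]),(w,fray,[(357,1),(197,4),None,(330,291)])]
def res(T):
    return np.concatenate([board(c,u,T,0,f)[:2]-p for c,f,us in obs for u,p in zip(us,cor) if u])
s=least_squares(res,[.67,.1,-np.pi/2],loss='soft_l1',f_scale=.004);T=s.x;print(T,'\n',(res(T).reshape(-1,2)*1e3).round(1).tolist())
W=lambda u,h:(board(w,u,T,h,fray)*1e3).round(1)
print('tail top',W((234,68),.022),W((291,64),.022),'crest',W((238,138),.022),W((292,138),.022),'nose',W((240,167),.001),W((294,167),.001))
hsv=cv2.cvtColor(w['pixels'],cv2.COLOR_BGR2HSV)
def mask(c,hs):
    h=cv2.cvtColor(c['pixels'],cv2.COLOR_BGR2HSV);return cv2.inRange(h,*hs)
red=((0,170,90),(6,255,255))
for n,c in(('s',a),('d',b),('w',w)):
    k,l,st,ce=cv2.connectedComponentsWithStats(mask(c,red));print(n,[(st[i].tolist(),ce[i].round(1).tolist()) for i in range(1,k) if st[i][4]>25])
E
python3 m1.py
```

```text
[ 0.59851678  0.01227534 -1.67529101] 
 [[1.1, -5.7], [5.2, -1.5], [-0.6, -2.9], [1.7, -8.4], [9.5, 20.2], [9.0, -1.4], [-3.4, 2.6], [-3.2, -0.5], [-20.5, 1.1], [-8.5, 1.9], [-14.3, 7.0]]
tail top [-100.6  -27.2   49. ] [-108.1   32.9   48. ] crest [-26.8 -15.1  58.7] [-31.3  42.   58.1] nose [  8.8 -15.7  42.2] [ 3.3 45.5 41.4]
s [([525, 0, 94, 400, 1950], [594.0, 201.9]), ([310, 202, 4, 11, 36], [311.3, 206.9]), ([521, 299, 33, 45, 515], [537.5, 320.6])]
d [([424, 0, 33, 400, 5149], [443.8, 190.6]), ([316, 201, 4, 12, 44], [317.5, 206.5])]
w [([131, 208, 11, 15, 131], [135.9, 215.5])]
```

drive_tool:
  series: [1,15,-25,-25,0,0,0,1,15,-25,-25,0,0,0,1,10,-20,-20,0,0,0,1,0,0,0,0,0,0,1,0,0,0,0,0,0]

```text
t: 0.92
eef_pos: [0.6052, 0.0394, 0.3226]
tool_rot: [0.0, 0.707, 0.707, -0.0]
contact_force: [-0.2, -0.6, -0.3]
gripper_width: 0.995
```

Run:
```python
from h import *
w=cam('wrist','w1.png'); np.savez('w1.npz',**{k:np.array(v) for k,v in w.items()})
o=bot.get_obs();print(o['t'],o['eef_pos'],o['joint_vel'].max())
a=cam('scene');b=cam('side')
print(tri(a,(311.3,206.9),b,(317.5,206.5)))
cv2.imwrite('pics/w1b.png',cv2.resize(w['pixels'][:,110:510],None,fx=1.5,fy=1.5,interpolation=cv2.INTER_CUBIC))
```

```text
0.975 [0.60516281 0.03924054 0.32220543] 0.008649703745361762
(array([ 0.49400044, -0.01926386,  0.11122806]), np.float64(0.0010586161248433755))
```

View pics/w1b.png

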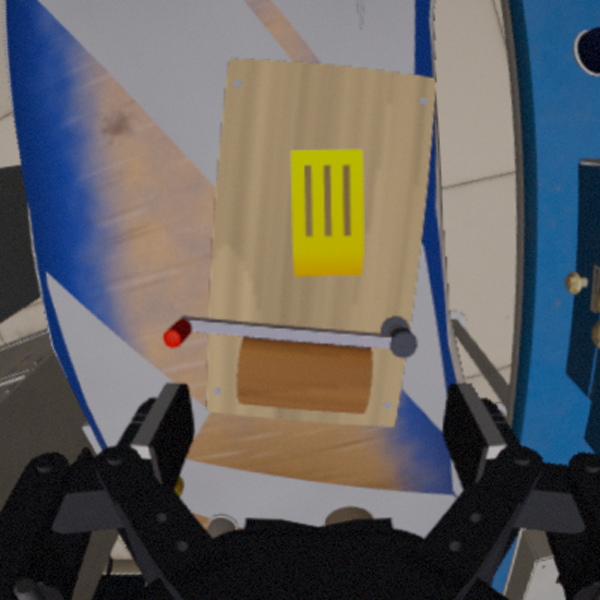

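```bash
cat > m2.py <<'E'
from h import *
from scipy.optimize import least_squares
w=dict(np.load('w1.npz'));a=cam('scene');b=cam('side')
P=lambda x,y:(110+x/1.5-.17,y/1.5-.17)
cor=[(-.175,.095),(-.175,-.095),(.165,-.095),(.165,.095)]
O={'w':(w,fray,[P(436,77),P(228,58),P(206,411),P(398,427)]),'s':(a,ray,[(318.6,193.8),(279,208),(335.6,235),(379.4,217)]),'d':(b,ray,[None,(304,199.3),(330,240.8),(387.4,232.5)])}
for ks in('w','sd','wsd'):
    def res(T): return np.concatenate([board(O[k][0],u,T,0,O[k][1])[:2]-p for k in ks for u,p in zip(O[k][2],cor) if u])
    s=least_squares(res,[.6,.01,-1.67],loss='soft_l1',f_scale=.004);T=s.x;print(ks,T.round(4),(res(T).reshape(-1,2)*1e3).round(1).tolist())
    W=lambda x,y,h:(board(w,P(x,y),T,h,fray)*1e3).round(1)[:2]
    print('tail',W(290,151,.022),W(362,149,.022),'nose',W(294,276,.001),W(362,275,.001),'knobtop',W(183,325,.085),'roll',W(241,337,.045),W(374,346,.045))
    C,S=np.cos(T[2]),np.sin(T[2])
    o,u=np.array([.06,.08]),None
    k=np.array([.06,-.105,.04+.131*.06+.067]);print('knob pred',T[0]+C*k[0]-S*k[1],T[1]+S*k[0]+C*k[1],k[2])
E
python3 m2.py
```

```text
w [ 0.6031  0.0228 -1.6584] [[1.7, -0.2], [1.9, -0.1], [-2.8, -1.4], [-1.3, 1.7]]
tail [-90.3 -29.7] [-97.4  30.2] nose [ 20.5 -18.2] [14.5 42.8] knobtop [ 39.4 -96.9] roll [ 62.1 -57.5] [60.7 54. ]
knob pred 0.4932800367045237 -0.027778330051167956 0.11486
sd [ 0.5963  0.0114 -1.6711] [[0.2, -2.7], [3.4, 1.6], [-2.4, -1.2], [0.8, -6.8], [7.1, 1.5], [-5.1, 4.2], [-4.0, 1.1]]
tail [-101.9  -25.2] [-109.8   34.8] nose [  9.2 -12.3] [ 2.4 48.9] knobtop [ 29.2 -91.1] roll [ 51.4 -51.2] [48.7 60.7]
knob pred 0.48580095126032335 -0.03775265397360624 0.11486
wsd [ 0.5984  0.0136 -1.6687] [[-9.1, 2.1], [-7.0, 1.7], [-10.8, 3.8], [-11.0, 7.5], [3.5, -4.7], [6.1, -0.3], [0.2, -3.9], [3.9, -9.6], [9.9, -0.1], [-2.5, 1.7], [-0.9, -1.6]]
tail [-99.6 -26.9] [-107.3   33.1] nose [ 11.4 -14.3] [ 4.8 46.9] knobtop [ 31.2 -93. ] roll [ 53.5 -53.2] [51.1 58.6]
knob pred 0.48807213331966287 -0.035854401947577455 0.11486
```

```bash
cat > ov.py <<'E'
from h import *
a=cam('scene');b=cam('side');w=dict(np.load('w1.npz'))
T=[.6031,.0228,-1.6584]
def rw(p,h):
    C,S=np.cos(T[2]),np.sin(T[2]);n=np.array([-np.sin(TH),0,np.cos(TH)]);q=np.array([p[0],p[1],.04+.131*p[0]])+n*h
    return [T[0]+C*q[0]-S*q[1],T[1]+S*q[0]+C*q[1],q[2]]
cor=[(-.175,.095),(-.175,-.095),(.165,-.095),(.165,.095)]
pts=[rw(p,0) for p in cor]+[rw((.06,-.105),.048),rw((.06,-.105),.085),bot.get_obs()['eef_pos']]
out=[]
for c,(x,y) in((a,(265,80)),(b,(285,90))):
    im=cv2.resize(c['pixels'][y:y+160,x:x+130],None,fx=3,fy=3,interpolation=cv2.INTER_CUBIC)
    uv=((proj(c,pts)-[x,y]+.5)*3-.5)
    print(proj(c,pts).round(1).tolist())
    for p in uv: cv2.drawMarker(im,tuple(int(v) for v in p.round()),(255,0,255),0,9,1)
    out.append(im)
cv2.imwrite('pics/ov.png',np.hstack(out))
R=cv2.Rodrigues(w['rvec'])[0]; print((R@np.array(pts[:6]).T).T.shape)
q=cv2.fisheye.projectPoints(np.array(pts[:6]).reshape(-1,1,3),w['rvec'],w['tvec'],w['camera_matrix'],np.zeros(4))[0].reshape(-1,2)
print(((q-[110,0])*1.5).round(1).tolist())
E
python3 ov.py
```

```text
[[317.8, 192.2], [277.4, 206.6], [336.1, 232.9], [379.6, 214.1], [311.8, 211.3], [310.6, 200.7], [322.8, 132.2]]
[[350.4, 191.3], [303.4, 197.1], [330.6, 239.4], [388.2, 230.4], [317.6, 211.2], [317.4, 200.6], [345.4, 133.6]]
(6, 3)
[[436.0, 75.0], [228.0, 55.9], [207.1, 413.4], [395.9, 427.8], [185.0, 323.5], [172.5, 336.0]]
```

View pics/ov.png

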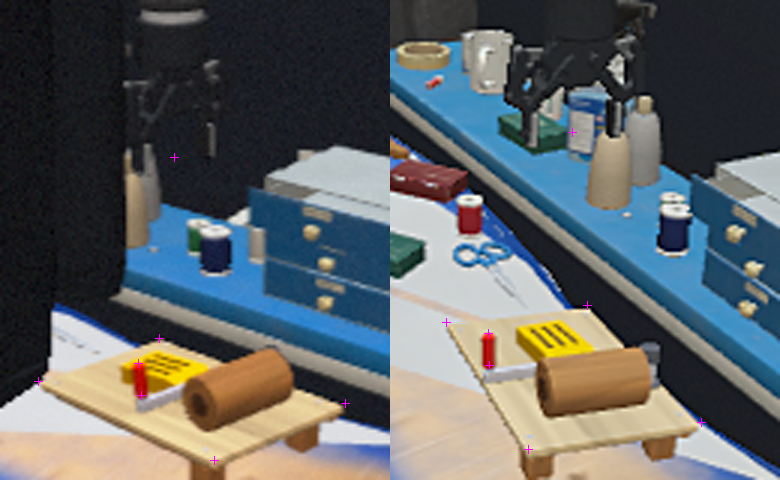

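```bash
cat >> h.py <<'E'
from scipy.spatial.transform import Rotation as Ro
T=np.array([.6031,.0228,-1.6584])
def rest2w(p,h):
    q=np.array([p[0],p[1],.04+.131*p[0]])+np.array([-np.sin(TH),0,np.cos(TH)])*h
    return Ro.from_euler('z',T[2]).apply(q)+[T[0],T[1],0]
def rboard(): return Ro.from_euler('z',T[2])*Ro.from_euler('y',-TH)
def w2rest(P):
    "board-plane coords: (rest x of foot point, y, board height)"
    q=Ro.from_euler('z',-T[2]).apply(np.array(P)-[T[0],T[1],0])
    n=np.array([-np.sin(TH),0,np.cos(TH)]);h=n@(q-[0,0,.04]);f=q-n*h;return np.array([f[0],f[1],h])
def toolR(yaw):
    "tool x down-slope, y rest+y, z into board, then yaw about board normal (ccw from above)"
    return rboard()*Ro.from_euler('z',yaw)*Ro.from_euler('y',180,degrees=True)
def delta(P,R):
    o=bot.get_obs();q=o['tool_rot'];R0=Ro.from_quat([*q[1:],q[0]])
    d=np.array(P)-o['eef_pos']
    print('t',round(o['t'],2),'rest pos mm',(w2rest(o['eef_pos'])*1e3).round(1),'F',o['contact_force'].round(1),'w',round(o['gripper_width'],3))
    print('turn',(R0.inv()*R).as_rotvec().round(4),'shift after turn mm',(R.inv().apply(d)*1e3).round(1),'shift now',(R0.inv().apply(d)*1e3).round(1))
E
python3 - <<'E'
from h import *
ps=.11;c=np.array([-.038,.006])
g=c+-.035*np.array([np.cos(ps),np.sin(ps)])
print(g);delta(rest2w(g,.09),toolR(ps))
E
```

```text
[-0.07278846  0.00215776]
t 1.27 rest pos mm [ 19.7   0.5 282.5] F [-0.6 -0.6 -0.3] w 1.002
turn [ 0.0119 -0.1294 -0.0228] shift after turn mm [ 92.5  11.8 192.5] shift now [ 67.1   7.7 202.9]
```

drive_tool:
  series: [1,0,0,0,0.012,-0.129,-0.023,1,23,3,48,0,0,0,1,23,3,48,0,0,0,1,23,3,48,0,0,0,1,23,3,48,0,0,0,1,0,0,0,0,0,0,1,0,0,0,0,0,0]

```text
t: 2.15
eef_pos: [0.6139, 0.106, 0.1225]
tool_rot: [0.042, 0.698, 0.713, -0.049]
contact_force: [-0.3, 0.2, 1.3]
gripper_width: 1.002
```

Run:
```python
from h import *
ps=.11;c=np.array([-.038,.006])
g=c+-.035*np.array([np.cos(ps),np.sin(ps)])
delta(rest2w(g,.028),toolR(ps))
w=cam('wrist','w2.png');np.savez('w2.npz',**{k:np.array(v) for k,v in w.items()})
```

```text
t 2.15 rest pos mm [-71.8   3.5  92.7] F [-0.3  0.2  1.3] w 1.002
turn [ 0.0026 -0.0004 -0.0004] shift after turn mm [ 1.1 -1.3 64.7] shift now [ 1.1 -1.4 64.7]
```

View pics/w2.png

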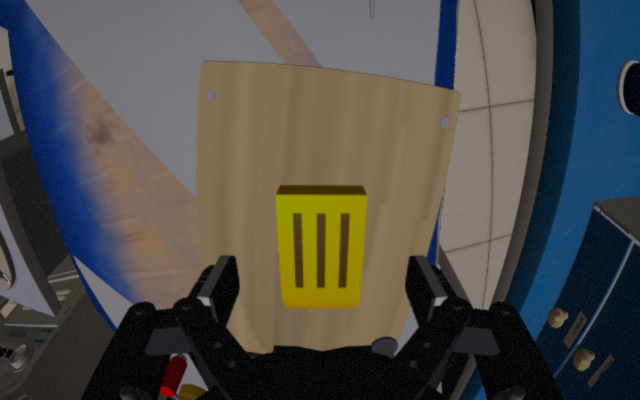

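Run:
```python
from h import *
w=dict(np.load('w2.npz'))
for u,h in(((277,194),.022),((366,193),.022),((281,185),0),((363,186),0),((205,62),0),((460,92),0)): print((board(w,u,T,h,fray)*1e3).round(1)[:2])
```

```text
[-90.9 -28.4]
[-97.8  29.8]
[-87.6 -28.4]
[-93.2  30.9]
[-172.1  -90.8]
[-171.8   93.1]
```

drive_tool:
  series: [1,1,-1,22,0,0,0,1,0,0,22,0,0,0,1,0,0,14,0,0,0,1,0,0,6,0,0,0,1,0,0,0,0,0,0]
  force: 20

```text
t: 2.82
eef_pos: [0.6116, 0.0993, 0.0579]
tool_rot: [0.042, 0.698, 0.714, -0.049]
contact_force: [0.8, -0.0, -0.3]
gripper_width: 1.002
```

Run:
```python
from h import *
delta(rest2w((-.072,.002),.028),toolR(.11))
w=cam('wrist','w3.png')
a=cam('side');cv2.imwrite('pics/w3.png',np.vstack([w['pixels'],cv2.resize(a['pixels'][140:240,260:420],None,fx=4,fy=4)])[:800][::1,:][:, :])
cv2.imwrite('pics/w3.png',np.hstack([cv2.resize(w['pixels'][100:400,140:500],(480,400)),cv2.resize(a['pixels'][155:255,290:370],(320,400))]))
```

```text
t 2.83 rest pos mm [-73.4   1.7  27.8] F [ 0.8 -0.  -0.3] w 1.002
turn [ 0.0016 -0.0007  0.0001] shift after turn mm [-1.4  0.1 -0.2] shift now [-1.4  0.1 -0.2]
```

View pics/w3.png

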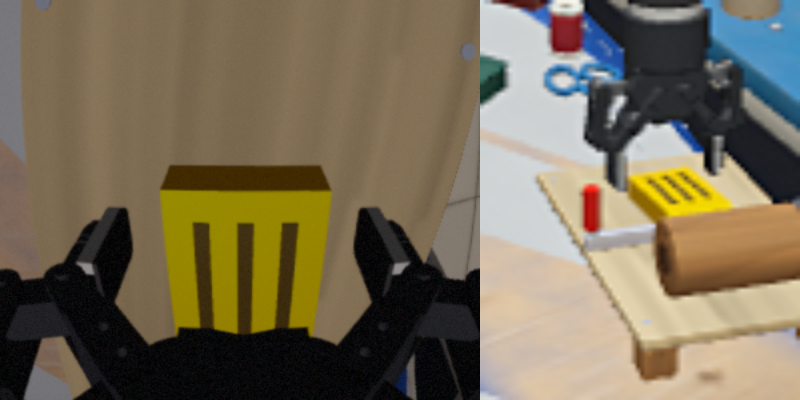

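drive_tool:
  series: [0.5,0,0,0,0,0,0,0.2,0,0,0,0,0,0,0,0,0,0,0,0,0,0,0,0,0,0,0,0,0,0,0,0,0,0,0]
  force: 20

```text
t: 3.55
eef_pos: [0.6116, 0.0998, 0.058]
tool_rot: [0.042, 0.697, 0.714, -0.049]
contact_force: [-0.4, 0.6, 5.7]
gripper_width: 0.692
```

Run:
```python
from h import *
ps=0;c=np.array([.031,-.002])
delta(rest2w(c+[-.035,0],.028),toolR(0))
w=cam('wrist','w4.png');np.savez('w4.npz',**{k:np.array(v) for k,v in w.items()})
hsv=cv2.cvtColor(w['pixels'],cv2.COLOR_BGR2HSV);m=cv2.inRange(hsv,(22,150,100),(36,255,255))
c=max(cv2.findContours(m,0,2)[0],key=cv2.contourArea);print(cv2.boundingRect(c),cv2.approxPolyDP(c,4,True).reshape(-1,2).tolist())
```

```text
t 3.55 rest pos mm [-73.8   1.7  27.9] F [-0.4  0.6  5.7] w 0.692
turn [ 0.0019 -0.0011  0.1105] shift after turn mm [-70.4  -3.7  -0.1] shift now [-69.5 -11.5  -0.2]
(258, 243, 128, 109) [[258, 243], [271, 351], [274, 344], [289, 344], [283, 267], [295, 269], [300, 346], [314, 349], [315, 269], [328, 268], [330, 349], [345, 345], [348, 269], [361, 267], [356, 345], [370, 344], [373, 351], [385, 243]]
```

Run:
```python
from h import *
w=dict(np.load('w4.npz'));o=bot.get_obs();q=o['tool_rot'];R0=Ro.from_quat([*q[1:],q[0]])
for hh in(.022,.018):
  p=[board(w,u,T,hh,fray) for u in((258,243),(385,243))]
  print([(x*1e3).round(1)[:2] for x in p], w2rest(o['eef_pos'])*1e3)
```

```text
[array([-90.1, -30.6]), array([-96.5,  28.7])] [-73.78235477   1.75411767  27.86715924]
[array([-87.5, -31.3]), array([-94. ,  29.9])] [-73.78235477   1.75411767  27.86715924]
```

drive_tool:
  series: [0,0,0,0,0,0,0.055,0,0,0,0,0,0,0.055,0,-10,-1,0,0,0,0,0,-10,-1,0,0,0,0,0,-10,-1,0,0,0,0,0,-10,-0.7,0,0,0,0,0,-8,0,0,0,0,0,0,-6,0,0,0,0,0,0,0,0,0,0,0,0,0,0,0,0,0,0,0]

```text
t: 4.85
eef_pos: [0.6032, 0.0465, 0.065]
tool_rot: [0.044, 0.735, 0.675, -0.047]
contact_force: [0.2, 3.9, 6.0]
gripper_width: 0.69
```

Run:
```python
from h import *
delta(rest2w((-.005,-.002),.028),toolR(0))
w=cam('wrist','w5.png');a=cam('scene');b=cam('side')
cv2.imwrite('pics/w5.png',np.vstack([np.hstack([cv2.resize(a['pixels'][185:245,280:380],(400,260),interpolation=2),cv2.resize(b['pixels'][185:245,300:400],(400,260),interpolation=2)]),cv2.resize(w['pixels'][190:400,120:520],(800,320))]))
```

```text
t 4.85 rest pos mm [-20.   -2.   27.9] F [0.2 3.9 6. ] w 0.69
turn [ 0.0019 -0.0015  0.0015] shift after turn mm [-15.1   0.   -0.1] shift now [-15.1  -0.   -0.2]
```

View pics/w5.png

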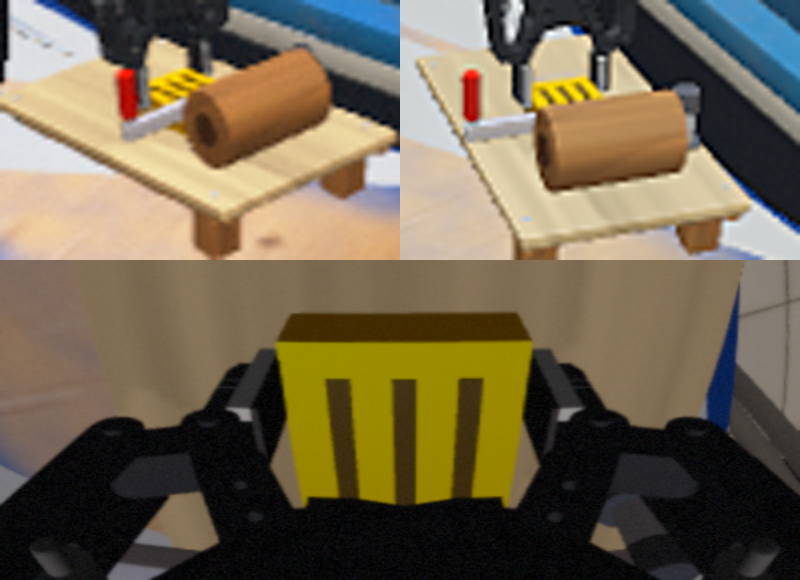

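drive_tool:
  series: [0,-4,0,0,0,0,0,0,-4,0,0,0,0,0,0,-3,0,0,0,0,0,0,-2,0,0,0,0,0,0,0,0,0,0,0,0,0,0,0,0,0,0,0]

```text
t: 5.75
eef_pos: [0.602, 0.0346, 0.0666]
tool_rot: [0.044, 0.735, 0.675, -0.046]
contact_force: [0.0, 4.5, 5.6]
gripper_width: 0.697
```

```bash
cat > roll.py <<'E'
from h import *
import os
# roll silhouette: brown hue mask in the roll's region, centroid vs. start pictures
def cen(im,box):
    x,y,X,Y=box;p=im[y:Y,x:X];h=cv2.cvtColor(p,cv2.COLOR_BGR2HSV);m=cv2.inRange(h,(5,110,40),(16,255,190))
    k,l,st,ce=cv2.connectedComponentsWithStats(m);i=1+st[1:,4].argmax();return st[i].tolist(),ce[i].round(2).tolist()
for n,f,box in(('scene','s0.png',(320,190,370,230)),('side','d0.png',(328,198,378,236))):
    print(n,cen(cv2.imread('pics/'+f),box),cen(cam(n)['pixels'],box))
E
python3 roll.py; python3 -c "
from h import *
delta(rest2w((-.005,-.002),.028),toolR(0))"
```

```text
scene ([6, 7, 38, 27, 547], [23.91, 20.92]) ([6, 7, 37, 27, 516], [23.62, 21.41])
side ([6, 8, 38, 23, 662], [24.23, 19.27]) ([6, 8, 38, 23, 664], [24.25, 19.21])
t 5.85 rest pos mm [-8.  -2.1 27.8] F [0.2 4.9 4.6] w 0.695
turn [ 0.0021 -0.0025  0.0023] shift after turn mm [-3.1  0.1 -0.2] shift now [-3.1  0.1 -0.2]
```

drive_tool:
  series: [0,-2,0,0,0,0,0,0,-2,0,0,0,0,0,0,0,0,0,0,0,0,0,0,0,0,0,0,0]

```text
t: 6.35
eef_pos: [0.6017, 0.031, 0.067]
tool_rot: [0.044, 0.735, 0.675, -0.046]
contact_force: [0.8, 5.4, 4.2]
gripper_width: 0.7
```

```bash
python3 roll.py
```

```text
scene ([6, 7, 38, 27, 547], [23.91, 20.92]) ([6, 7, 38, 27, 539], [24.11, 21.06])
side ([6, 8, 38, 23, 662], [24.23, 19.27]) ([6, 9, 38, 23, 648], [24.26, 19.54])
```

drive_tool:
  series: [0,-2,0,0,0,0,0,0,-2,0,0,0,0,0,0,0,0,0,0,0,0,0,0,0,0,0,0,0]

```text
t: 6.95
eef_pos: [0.6014, 0.027, 0.0675]
tool_rot: [0.044, 0.735, 0.675, -0.046]
contact_force: [0.4, 4.7, 5.4]
gripper_width: 0.699
```

```bash
python3 roll.py
```

```text
scene ([6, 7, 38, 27, 547], [23.91, 20.92]) ([7, 10, 38, 24, 495], [24.54, 22.1])
side ([6, 8, 38, 23, 662], [24.23, 19.27]) ([6, 9, 39, 23, 639], [24.26, 20.13])
```

drive_tool:
  series: [0.6,0,0,0,0,0,0,0.7,0,0,0,0,0,0,0.7,0,0,0,0,0,0,0.7,0,0,-15,0,0,0,0.7,0,0,-30,0,0,0,0.7,0,0,-50,0,0,0,0.7,0,0,-50,0,0,0,0.7,0,0,0,0,0,0]

```text
t: 8.05
eef_pos: [0.6053, 0.0456, 0.2164]
tool_rot: [0.046, 0.736, 0.674, -0.043]
contact_force: [0.1, 0.5, 0.1]
gripper_width: 0.851
```

```bash
python3 roll.py
python3 - <<'E'
from h import *
delta(rest2w((.06,-.105),.12),toolR(np.pi/2))
w=cam('wrist','w6.png');np.savez('w6.npz',**{k:np.array(v) for k,v in w.items()})
E
```

```text
scene ([6, 7, 38, 27, 547], [23.91, 20.92]) ([7, 7, 38, 27, 566], [25.03, 20.99])
side ([6, 8, 38, 23, 662], [24.23, 19.27]) ([6, 8, 39, 24, 638], [24.34, 20.11])
t 8.15 rest pos mm [  1.   -2.4 173.2] F [ 1.  -0.7 -1.1] w 0.85
turn [ 2.8000e-03  8.0000e-04 -1.5703e+00] shift after turn mm [102.6 -59.5  53.2] shift now [ -59.5 -102.7   52.9]
```

View pics/w6.png

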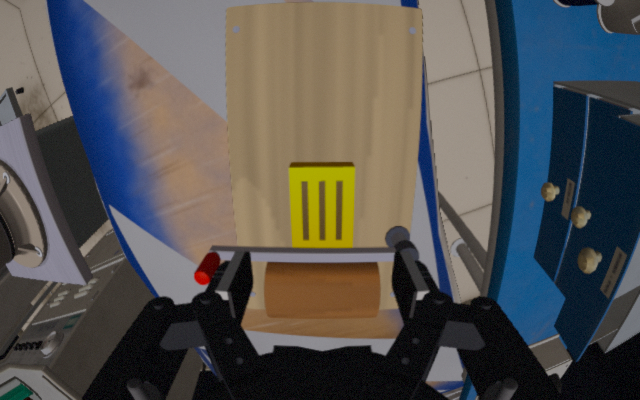

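Run:
```python
from h import *
w=dict(np.load('w6.npz'))
for h in(.048,.085):
  q=cv2.fisheye.projectPoints(rest2w((.06,-.105),h).reshape(1,1,3),w['rvec'],w['tvec'],w['camera_matrix'],np.zeros(4))[0];print(q.ravel())
h=cv2.cvtColor(w['pixels'],cv2.COLOR_BGR2HSV);m=cv2.inRange(h,(0,150,60),(8,255,255))|cv2.inRange(h,(174,150,60),(180,255,255))
c=max(cv2.findContours(m[:, :240],0,2)[0],key=cv2.contourArea);print(cv2.minAreaRect(c),cv2.boundingRect(c))
# roll/chock check
for u,hh in(((289,166),.022),((353,165),.022)): print((board(w,u,T,hh,fray)*1e3).round(1))
```

```text
[214.46117454 255.09675529]
[201.90191528 276.06995825]
((206.79391479492188, 267.89154052734375), (17.046321868896484, 33.99949645996094), 27.758541107177734) (194, 253, 26, 32)
[-21.4 -32.3  59.4]
[-22.3  25.7  59.3]
```

drive_tool:
  series: [0.2,0,0,0,0,0,-0.1745,0.2,0,0,0,0,0,-0.1745,0.2,0,0,0,0,0,-0.1745,0.2,0,0,0,0,0,-0.1745,0.2,0,0,0,0,0,-0.1745,0.2,0,0,0,0,0,-0.1745,0.2,0,0,0,0,0,-0.1745,0.2,0,0,0,0,0,-0.1745,0.2,0,0,0,0,0,-0.1745,0.2,34,-20,10,0,0,0,0.2,34,-20,10,0,0,0,0.2,34,-20,10,0,0,0]

```text
t: 9.7
eef_pos: [0.4931, -0.0108, 0.187]
tool_rot: [-0.004, 0.044, 0.997, -0.065]
contact_force: [0.2, 0.4, 0.7]
gripper_width: 0.597
```

drive_tool:
  series: [0.2,0,0,0,0,0,0,0.2,0,0,0,0,0,0]

```text
t: 9.95
eef_pos: [0.4955, -0.0098, 0.1883]
tool_rot: [-0.003, 0.044, 0.997, -0.065]
contact_force: [0.1, 0.2, 0.1]
gripper_width: 0.601
```

Run:
```python
from h import *
delta(rest2w((.06,-.105),.075),toolR(np.pi/2));print(bot.get_obs()['q'].round(2))
w=cam('wrist','w7.png')
```

```text
t 9.95 rest pos mm [  60.2 -104.4  141.6] F [0.1 0.2 0.1] w 0.601
turn [0.0009 0.0001 0.0003] shift after turn mm [ 0.6  0.2 66.6] shift now [ 0.6  0.2 66.6]
[ 0.07  0.29 -0.3   2.02  0.27  0.9   1.09]
```

View pics/w7.png

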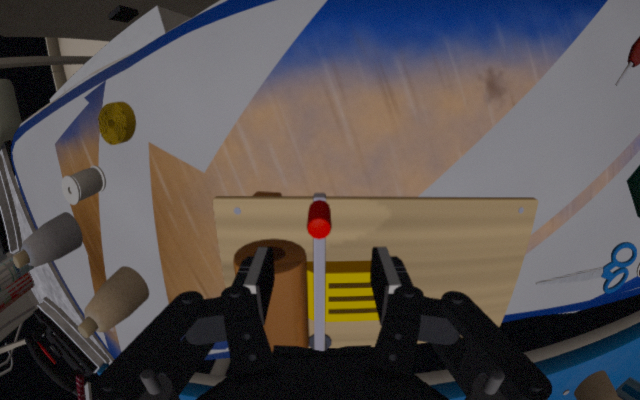

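drive_tool:
  series: [0.2,0,0,20,0,0,0,0.2,0,0,20,0,0,0,0.2,0,0,16,0,0,0,0.2,0,0,10,0,0,0,0.2,0,0,0,0,0,0,-0.3,0,0,0,0,0,0,-0.5,0,0,0,0,0,0,-0.7,0,0,0,0,0,0,-0.7,0,0,0,0,0,0,-0.7,0,0,0,0,0,0]
  force: 20

```text
t: 11.25
eef_pos: [0.4951, -0.0183, 0.1238]
tool_rot: [-0.002, 0.044, 0.997, -0.065]
contact_force: [-0.9, 0.6, 6.2]
gripper_width: 0.179
```

```bash
python3 - <<'E'
from h import *
delta(rest2w((.06,-.105),.075),toolR(np.pi/2))
# waypoint table for the swing: 10 rows of 0.15 rad; shift in tool axes before each turn
H=np.array([.06,.08]);r=.185
for i in range(10):
    a,b=.15*i,.15*(i+1)
    p,q=[H-r*np.array([np.sin(x),np.cos(x)]) for x in(a,b)]
    # board->tool at yaw pi/2-a
    d=(q-p);v=(Ro.from_euler('z',np.pi/2-a)*Ro.from_euler('y',180,degrees=True)).inv().apply([*d,0])*1e3
    print(v.round(2),end=' ')
E
python3 roll.py
```

```text
t 11.25 rest pos mm [  60.4 -104.    76.6] F [-0.9  0.6  6.2] w 0.179
turn [0.0007 0.0017 0.    ] shift after turn mm [1.  0.4 1.6] shift now [1.  0.4 1.6]
[-2.08 27.65  0.  ] [-2.08 27.65  0.  ] [-2.08 27.65  0.  ] [-2.08 27.65  0.  ] [-2.08 27.65  0.  ] [-2.08 27.65  0.  ] [-2.08 27.65  0.  ] [-2.08 27.65  0.  ] [-2.08 27.65  0.  ] [-2.08 27.65  0.  ] scene ([6, 7, 38, 27, 547], [23.91, 20.92]) ([7, 10, 38, 24, 483], [24.38, 22.42])
side ([6, 8, 38, 23, 662], [24.23, 19.27]) ([6, 8, 39, 24, 640], [24.32, 20.07])
```

drive_tool:
  series: [-0.7,-0.5,7,-1.5,0,0,0.0375,-0.7,-0.5,13.9,0,0,0,0.075,-0.7,-0.5,13.9,0,0,0,0.075,-0.7,-0.5,13.9,0,0,0,0.075,-0.7,-0.5,13.9,0,0,0,0.075,-0.7,-0.5,13.9,0,0,0,0.075,-0.7,0,0,0,0,0,0,-0.7,0,0,0,0,0,0]

```text
t: 12.35
eef_pos: [0.518, 0.053, 0.1146]
tool_rot: [0.012, 0.247, 0.967, -0.064]
contact_force: [6.1, -2.9, -8.2]
gripper_width: 0.182
```

```bash
cat > kn.py <<'E'
from h import *
o=bot.get_obs();p=w2rest(o['eef_pos']);q=o['tool_rot'];R0=Ro.from_quat([*q[1:],q[0]])
v=np.array([.06,.08])-p[:2];print('angle',np.arctan2(v[0],v[1]).round(3),'r',np.hypot(*v).round(4),'yaw turned',(R0.inv()*toolR(np.pi/2)).as_rotvec().round(3),'F',o['contact_force'].round(1),'w',o['gripper_width'].round(3),'h',p[2].round(4),'t',o['t'])
E
python3 kn.py; python3 roll.py
```

```text
scene ([6, 7, 38, 27, 547], [23.91, 20.92]) ([7, 9, 38, 25, 497], [24.63, 21.99])
side ([6, 8, 38, 23, 662], [24.23, 19.27]) ([6, 9, 39, 23, 641], [24.35, 20.11])Traceback (most recent call last):
  File "kn.py", line 3, in <module>
    v=np.array([.06,.08])-p[:2];print('angle',np.arctan2(v[0],v[1]).round(3),'r',np.hypot(*v).round(4),'yaw turned',(R0.inv()*toolR(np.pi/2)).as_rotvec().round(3),'F',o['contact_force'].round(1),'w',o['gripper_width'].round(3),'h',p[2].round(4),'t',o['t'])
                                                                                                                                                                                                       ^^^^^^^^^^^^^^^^^^^^^^^^
AttributeError: 'float' object has no attribute 'round'
```

```bash
sed -i "s/o\['gripper_width'\].round(3)/o['gripper_width']/" kn.py; python3 kn.py
```

```text
angle 0.409 r 0.1825 yaw turned [ 0.001  0.002 -0.413] F [ 6.3 -2.8 -7.5] w 0.1815867039899417 h 0.0769 t 12.45
```

drive_tool:
  series: [-0.7,0.5,13.9,0.5,0,0,0.075,-0.7,0,13.9,0.5,0,0,0.075,-0.7,-0.5,13.9,0,0,0,0.075,-0.7,-0.5,13.9,0,0,0,0.075,-0.7,-0.5,13.9,0,0,0,0.075,-0.7,-0.5,13.9,0,0,0,0.075,-0.7,0,0,0,0,0,0,-0.7,0,0,0,0,0,0]

```text
t: 13.45
eef_pos: [0.573, 0.1126, 0.106]
tool_rot: [0.027, 0.457, 0.887, -0.06]
contact_force: [7.1, -7.2, -0.0]
gripper_width: 0.181
```

```bash
python3 kn.py; python3 roll.py
```

```text
angle 0.86 r 0.1806 yaw turned [ 0.     0.005 -0.865] F [ 7.1 -7.2 -0. ] w 0.18115161325825696 h 0.0767 t 13.45
scene ([6, 7, 38, 27, 547], [23.91, 20.92]) ([7, 10, 38, 24, 494], [24.44, 22.06])
side ([6, 8, 38, 23, 662], [24.23, 19.27]) ([6, 8, 39, 24, 645], [24.36, 20.0])
```

drive_tool:
  series: [-0.7,-1.2,13.6,0,0,0,0.075,-0.7,-1.2,13.6,0,0,0,0.075,-0.7,-0.5,13.6,0,0,0,0.075,-0.7,-0.5,13.6,0,0,0,0.075,-0.7,-0.5,13.6,0,0,0,0.075,-0.7,-0.5,13.6,0,0,0,0.075,-0.7,-0.5,13.6,0,0,0,0.075,-0.7,0,0,0,0,0,0,-0.7,0,0,0,0,0,0]

```text
t: 14.68
eef_pos: [0.6607, 0.1441, 0.1009]
tool_rot: [0.041, 0.672, 0.738, -0.052]
contact_force: [1.6, -6.5, 2.9]
gripper_width: 0.182
```

```bash
python3 kn.py; python3 roll.py
```

```text
angle 1.384 r 0.179 yaw turned [-1.00e-03  4.00e-03 -1.39e+00] F [ 1.6 -6.5  2.9] w 0.18249013177460252 h 0.0767 t 14.675
scene ([6, 7, 38, 27, 547], [23.91, 20.92]) ([7, 10, 38, 24, 499], [24.62, 22.07])
side ([6, 8, 38, 23, 662], [24.23, 19.27]) ([6, 8, 39, 24, 648], [24.42, 19.95])
```

drive_tool:
  series: [-0.7,-1,13.5,0,0,0,0.075,-0.7,-0.5,8,0,0,0,0.04,-0.7,0,0,0,0,0,0,-0.4,0,0,0,0,0,0,0,0,0,0,0,0,0,0.1,0,0,0,0,0,0,0.1,0,0,0,0,0,0,0.1,0,0,-20,0,0,0,0.1,0,0,-40,0,0,0,0.1,0,0,-50,0,0,0,0.1,0,0,-40,0,0,0,0.1,0,0,0,0,0,0]

```text
t: 16.27
eef_pos: [0.6846, 0.1685, 0.2551]
tool_rot: [0.044, 0.712, 0.699, -0.045]
contact_force: [0.4, 0.7, -0.4]
gripper_width: 0.551
```

```bash
python3 kn.py; python3 roll.py
python3 - <<'E'
from h import *
w=cam('wrist');b=cam('side')
cv2.imwrite('pics/f.png',np.hstack([cv2.resize(w['pixels'][:,100:500],(400,400)),cv2.resize(b['pixels'][180:250,300:370],(400,400),interpolation=2)]))
E
```

```text
angle 1.507 r 0.1824 yaw turned [ 0.011  0.004 -1.503] F [ 0.4  0.7 -0.4] w 0.5512441968972913 h 0.2331 t 16.275
scene ([6, 7, 38, 27, 547], [23.91, 20.92]) ([7, 7, 38, 27, 558], [24.89, 21.01])
side ([6, 8, 38, 23, 662], [24.23, 19.27]) ([6, 8, 39, 24, 648], [24.43, 19.97])
```

View pics/f.png

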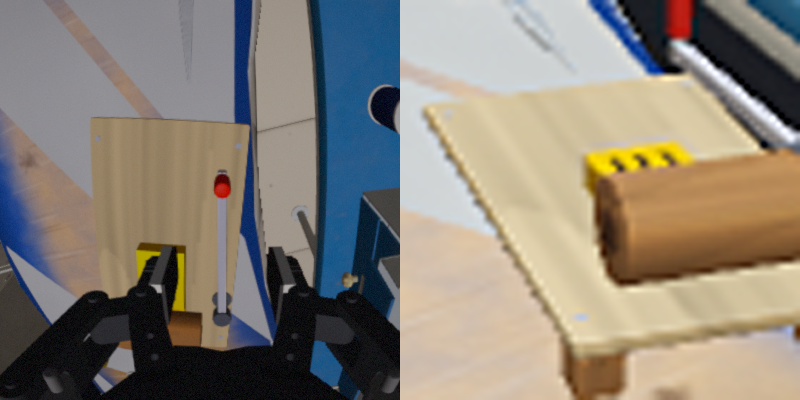

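The bar points straight down-slope, fully open. The roll sits against the chock and has not moved, and the gripper is clear, so I'm handing in.

```bash
python3 -c "
from station import bot
print(bot.hand_in())"
```

```text
the job is handed in; nothing more can be done
None
```

The chock is snug against the roll, the keeper bar is fully open, and the job was handed in at about 16 s; no verdict is reported.

**What I did:** I gripped the chock by its sides, turned it square to the slope and slid it under the closed bar. I kept going until the roll moved a few millimetres up off the bar. Then I let go, gripped the red knob and swung the bar to its stop.

**Last checks:**
- **Keeper:** the tool stopped at about 1.5 rad, and the wrist picture shows the bar pointing straight down-slope.
- **Roll and chock:** the roll's outline stayed put to within about 0.2 px in the side view through the swing. The scene view jittered by about 1 px because of noise in the colour mask. By the last close measurement, before the swing, the chock lay within about 3 mm of the roll's midline.
- **Bystanders:** I never went near them, but I took no measurement of them at the end.

**What disagreed:** the scene and side cameras put the board corners about 2 px lower than the wrist-camera fit. All three cameras agreed on the knob, so I used the wrist fit. While swinging the bar, the true arc came out a few millimetres smaller than planned, with side forces of up to about 10 N, well below the limits. I did not measure the force between the chock and the bar.

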